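# Hang the lift-off door back on the gauge cabinet and shut it

### The job

The blue door of the small gauge cabinet has been taken off and stands in the parking stand. Lift it out by its black tab, gently lower both its knuckles together, fully home, onto the two hinge pins with the door swung well open, and let go so that it hangs open by itself; then push it gently shut against the cabinet, without ever pressing or knocking it hard against the cabinet and without disturbing the loose things around.

Things in the scene. Friction and masses are not known exactly. Their poses are not given: they have to be found in the camera images.
- door: Loose blue lift-off door, 0.15 to 0.31 kg, upright in the stand. Origin on its hinge axis, level with its bottom edge; z up. The plate runs to local -y: from 12 to 150 mm from the axis, 135 mm high, 10 mm thick (axis in its mid-plane); outer face to local -x. Two steel knuckles on the axis, outer diameter 18 mm, 18 mm high, bore 9.8 mm right through.
- door_tab (a point): Point on the door: middle of the black grip tab on its top edge (36 mm wide, 10 mm thick, up to 150 mm above the bottom edge), over the centre of mass: 76 mm from the hinge axis, 140 mm above the bottom edge. Pinch it from above, fingers on the two faces (closing along the door's local x).
- door_free_edge (a point): Point on the door's outer face near the edge away from the hinge: 140 mm from the hinge axis, 120 mm above the bottom edge. A good place to push it shut.
- low_knuckle (a point): Point on the door: mouth (underside centre) of the lower knuckle, on the hinge axis, 10 mm above the bottom edge. The upper knuckle's mouth is 80 mm above it.
- stand: Fixed parking stand 60 x 90 mm, origin under its centre. Its slot runs along local y, 12.6 mm wide, slot floor 12 mm above the table, rails up to 37 mm. The door's bottom edge stands on the slot floor.
- cabinet: Fixed grey gauge cabinet, 110 mm deep (x), 120 wide (y), 174 high; origin at the centre of its underside. The open front looks to local -x (front face x = -55 mm, rubber bumpers to -57). The hinge bracket stands on its left (+y) side. Shut, the door lies against the bumpers, its axes parallel to the cabinet's; open at a right angle, the door's local y points along the cabinet's +x.
- guide_end (a point): Point fixed to the cabinet (local -62, +67, 45 mm), level with the top of the lower lug, at the inner end of the hinge bracket's adjustment. The bracket is clamped in a slotted guide: the real pin axis stands 6 to 34 mm outward of this point along the cabinet's +y, true in x and z. The bracket is not tracked: find the pins by feel or sight; gently touched they stay put.
- low_pin_tip (a point): Point fixed to the cabinet, 17 mm above guide_end, at the height of the lower pin's tip. Two upright brass pins on one axis, 8 mm diameter, 17 mm long, 0.7 mm chamfer, stand on lugs (16 mm wide) whose tops are 45 and 125 mm high; there the knuckles come to rest, the door's bottom edge then 35 mm high. Both pins enter at once.
- upper_lug (a point): Point fixed to the cabinet: 73 mm above guide_end, at the height of the upper lug's underside (118 mm). The lower knuckle must come in level, from the cabinet's front, under this lug and over the lower pin's tip (62 mm). An upright bar 30 mm behind the pins (cabinet +x) carries both lugs; before and beside the pins it is free.
- ring_gauge: Loose steel ring gauge, 64 mm diameter, 20 mm high, a bystander. Origin under its centre.
- turned_part_1: Loose flanged bush, 48 mm diameter, 28 mm high, a bystander. Origin under its centre.
- tape_1: Loose roll of brown tape, 92 mm diameter, 48 mm high, a bystander. Origin under its centre.
- oiler: Loose needle oiler standing upright, 27 mm diameter, 102 mm high, a bystander. Origin under its centre.
Not all that is in view belongs to the job. What is shaped like the door but green or red is not meant.

How it is judged:
By the outcome, as a careful person would: the job done as asked, in the order asked, and still so for the second after the job is handed in, with the robot touching nothing.
It also fails if it takes over 72 s, if anything falls off the work surface, if the arm or the gripper's body presses on something with over 40 N, if the wrist force passes 120 N, or if a joint passes its speed limit or range.

### The arm

A 6-joint arm with a two-finger parallel gripper is mounted at the origin on a cart in front of the work surface, level with it; the furniture and walls round the work are solid. World frame = base frame: x ahead of the robot, y to its left, z up, the work surface at z = 0. Lengths are in m, angles in rad, forces in N, time in s.
With the tool pointing down it reaches from about 0.35 to 0.875 m from the base axis. Payload 15.5 kg.
Tool frame: the origin (TCP) lies on the centre line of the jaws, within the pads' length; the fingertips stand 19 mm ahead of it and the grasp point (between the pads) is the TCP (tcp_to_tips is the distance from the TCP to the fingertips, in m); y points along the fingers, x is the direction in which the jaws open and shut, and the axes are right-handed (so a half turn about y gives the same grasp; the last joint's range is limited). The gripper opens to 85 mm and grips with 20 to 120 N. Pads are 22 mm wide; open, the fingers measure 114 mm over their backs; the gripper's body (76 mm by 85 mm) begins 54 mm behind the grasp point. The pads swing forward as they close: fully open they stand 13 mm farther back than shut.
Start: joints at [-0.096, 0.494, 1.345, -0, 1.302, -0.096], TCP at [0.625, 0, 0.223] pointing down, gripper open.
Joint ranges: [-2.91, 2.91], [-0.82, 2.16], [0.22, 2.67], [-1.22, 4.37], [0.12, 2.79], [-3.08, 3.08]. Speed limits (rad/s): [1.89, 1.89, 2.57, 3.01, 3.01, 3.01].

### API

Orientations are given as a rotation vector (axis times angle).
In Python, from bench import * gives the robot as it stands.
- The arm moves only by the shell command python3 -m inch 'ROWS' [OPENING] [FORCE]. ROWS is a JSON object of lists of equal length, an entry for each row: "delta_pos": the shift along the tool's x, y, z in cm, a list of three; "roll": the turn about the tool's y in degrees. In form: {"delta_pos": [[x, y, z], ...], "roll": [roll, ...]}. A call has 1 to 12 rows; each row is the pose to reach, as a shift and turn from the pose measured when the call began, along the tool's axes at that moment; what a row does not reach only later rows make up. A row lasts 1/12 s, in which the tool goes at most 41.7 mm and 7.16 degrees, less where a joint would pass 70% of its speed; a pose out of reach is approached as far as the arm can. A call with a gripper value outside its range is refused whole. OPENING is the finger opening in cm, from 0 to 8.54, set as the call begins (- or left out, the last holds). The fingers move at their own pace and stop on an object; FORCE is the grip in N (left out, the last holds). Time passes only in rows, so rows that repeat a pose let the fingers close. It gives the time, the measured TCP pose, the force and the opening at its end, in the units of the state.
- get_obs(): the state, without advancing time (a new reading comes with each control period).
- capture(name): name is "scene" or "side" or "wrist"; returns (picture, depth): 400x640x3 uint8, blue, green, red; 400x640 float32, m along the optical axis (not along the pixel's ray), 0 where there is no reading.
- camera_info(name): a dict with "fx", "fy", "cx", "cy" (pixels), "rvec" (rotation vector, rad) and "tvec" (3), from world to camera coordinates, as OpenCV has them. Camera axes: x right, y down, z forward; pixel columns grow to the right and rows downward; lengths in m; the calibration is good to about 2 mm. A picture is of the moment at which its call begins: read the wrist's pose just before it. camera_info takes no time and is no camera call; for the wrist camera it gives the pose at the moment of the call.
- job_done(): hands the job in, once; it reports no verdict.
The state is a dict: "time": time; "qpos": joint angles; "qd": joint speeds; "joint_efforts": joint torques, N m; "tool_pos": TCP position; "tool_rot": TCP orientation; "force": force on the tool from outside, world axes, zero at the start; "ft_torque": the same for the moment, N m; "finger_gap": finger opening in m.
Only numpy, scipy, OpenCV 4.12 (cv2) and the standard library are available. Lean on these libraries where they do the work, as an engineer would, in place of code of your own. Each camera call takes 0.05 s, during which the arm holds its last target.

## Working session

There is one attempt and no reset: what is moved stays moved. The work goes in short steps, Python scripts to look and compute and a shell command to move; the robot and the scene stay as the last step left them, time stands still between calls to the robot, and variables do not carry over. Pictures are saved under pics/ and viewed, and the job is handed in when it is done.

```bash
ls; mkdir -p pics
python3 - <<'E'
from bench import *
import cv2
o=get_obs(); print(o)
for n in ("scene","side","wrist"):
    i=camera_info(n); print(n,i)
    p,d=capture(n); cv2.imwrite(f"pics/{n}0.png",p)
    import numpy as np
    np.save(f"{n}0.npy",d)
E
```

```text
pics
{'time': 0.0, 'qpos': array([-9.54804433e-02,  4.94217892e-01,  1.34611623e+00,  2.64975844e-06,
        1.30251670e+00, -9.55015917e-02]), 'qd': array([-8.05083590e-04, -6.98556687e-05,  8.12480531e-04, -1.07271481e-03,
        3.84084510e-04,  5.21130315e-04]), 'joint_efforts': array([-2.68344644e-03, -8.82162237e+01, -3.83866239e+01, -4.40739132e-04,
        1.02696815e-02,  1.38197843e-04]), 'tool_pos': array([6.24631766e-01, 5.15713297e-05, 2.22583732e-01]), 'tool_rot': array([-1.57067360e+00,  9.67400772e-04,  9.99514104e-04]), 'force': array([ 0.19383446, -0.38813482, -0.74733457]), 'ft_torque': array([-0.02061476, -0.0186284 , -0.03465009]), 'finger_gap': 0.08531725562702888}
scene {'fx': 361.5802660820764, 'fy': 361.5802660820764, 'cx': 315.12988984408906, 'cy': 204.532055733376, 'rvec': array([ 0.79860756, -2.67007971,  0.95239207]), 'tvec': array([0.48378891, 0.2253854 , 1.16842562])}
side {'fx': 393.8516066751533, 'fy': 393.8516066751533, 'cx': 317.6606368866241, 'cy': 198.48164030112278, 'rvec': array([ 0.23647863, -2.50346508,  1.6958298 ]), 'tvec': array([0.55280534, 0.11441864, 1.57449122])}
wrist {'fx': 337.74984785862506, 'fy': 337.74984785862506, 'cx': 317.9580682421752, 'cy': 195.60228840632263, 'rvec': array([-2.84018298e+00, -4.09515311e-04,  7.52962358e-04]), 'tvec': array([-0.62664613, -0.03892446,  0.38013579])}
```

View pics/scene0.png

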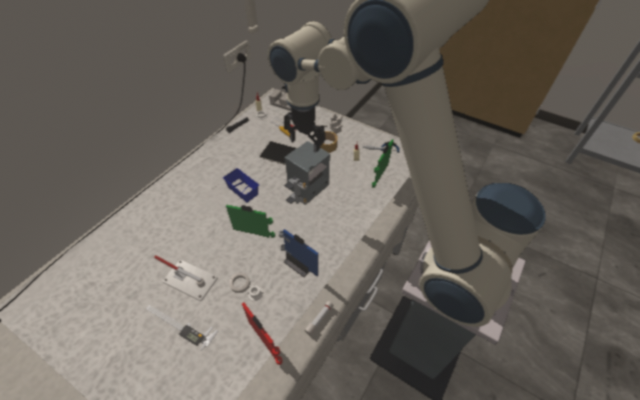

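View pics/side0.png

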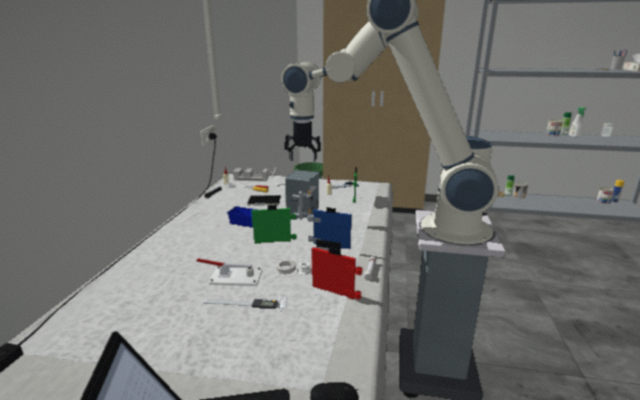

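View pics/wrist0.png

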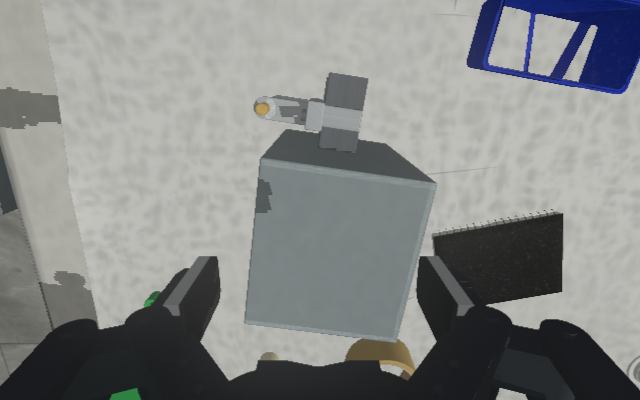

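```bash
cat > h.py <<'E'
from bench import *
import cv2, numpy as np
R=lambda v: cv2.Rodrigues(np.array(v,float))[0]
def cam(i):
    K=np.array([[i["fx"],0,i["cx"]],[0,i["fy"],i["cy"]],[0,0,1]]); return K,R(i["rvec"]),np.array(i["tvec"])
def ray(i,px):
    K,r,t=cam(i); d=r.T@np.linalg.inv(K)@np.array([px[0],px[1],1.]); return -r.T@t,d
def onz(i,px,z):
    c,d=ray(i,px); return c+d*(z-c[2])/d[2]
def tri(a,b):
    (c,d),(e,f)=a,b
    s=np.linalg.lstsq(np.c_[d,-f],e-c,rcond=None)[0]; p,q=c+s[0]*d,e+s[1]*f
    return (p+q)/2,np.linalg.norm(p-q)
def proj(i,P):
    K,r,t=cam(i); q=K@(r@np.array(P)+t); return q[:2]/q[2]
def pt(i,px,d):
    c,dd=ray(i,px); return c+dd*d[int(px[1]),int(px[0])]
E
python3 - <<'E'
from h import *
w=camera_info("wrist"); s=camera_info("scene"); sd=camera_info("side")
for px in [(262,160),(436,183),(396,341),(246,323)]: print("cab",px,onz(w,px,.174))
D=np.load("wrist0.npy")
print("pin",onz(w,(263,107),.142), D[107,263],pt(w,(263,107),D))
print("bar",pt(w,(348,90),D),)
a=cv2.imread("pics/scene0.png")[210:290,260:340]; b=cv2.imread("pics/side0.png")[190:270,290:370]
c=cv2.imread("pics/wrist0.png")[60:180,230:380]
cv2.imwrite("pics/crop.png",np.hstack([cv2.resize(a,(360,360),interpolation=2),cv2.resize(b,(360,360),interpolation=2)]))
cv2.imwrite("pics/cropw.png",cv2.resize(c,(750,600),interpolation=2))
for n,i in(("scene",s),("side",sd)):
    im=cv2.imread(f"pics/{n}0.png"); d=np.load(n+"0.npy")
    h=cv2.cvtColor(im,cv2.COLOR_BGR2HSV); m=cv2.inRange(h,(95,90,40),(130,255,255))
    k,l,st,ce=cv2.connectedComponentsWithStats(m)
    for j in range(1,k):
        if st[j,4]>150:
            ys,xs=np.where(l==j); P=np.array([pt(i,(x,y),d) for x,y in zip(xs,ys) if d[y,x]>0])
            print(n,st[j],ce[j],np.median(P,0),np.percentile(P,3,0),np.percentile(P,97,0))
E
```

```text
cab (262, 160) [0.59315168 0.03594552 0.174     ]
cab (436, 183) [0.69925392 0.02166118 0.174     ]
cab (396, 341) [ 0.68277166 -0.09559462  0.174     ]
cab (246, 323) [ 0.57619788 -0.08034107  0.174     ]
pin [0.59018333 0.0653656  0.142     ] 0.22348799 [0.59041659 0.06543197 0.14347681]
bar [0.64914689 0.07623298 0.11065259]
scene [225 170  33  31 376] [241.75265957 183.25797872] [0.84705987 0.10370997 0.03403917] [0.77118032 0.07614859 0.01220172] [0.90206014 0.15765461 0.05548592]
side [228 207  25  20 392] [240.70153061 216.2372449 ] [0.85730314 0.14682627 0.03557091] [0.80043286 0.07823691 0.00883049] [0.9014265  0.16382423 0.05472453]
side [ 313  209   38   39 1092] [332.61904762 227.27197802] [0.45607042 0.27147847 0.08765643] [0.39922964 0.26164916 0.02740421] [0.52216842 0.27972401 0.14275252]
```

View pics/crop.png

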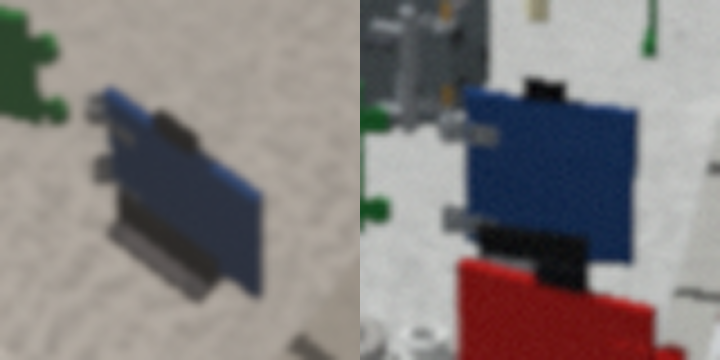

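View pics/cropw.png

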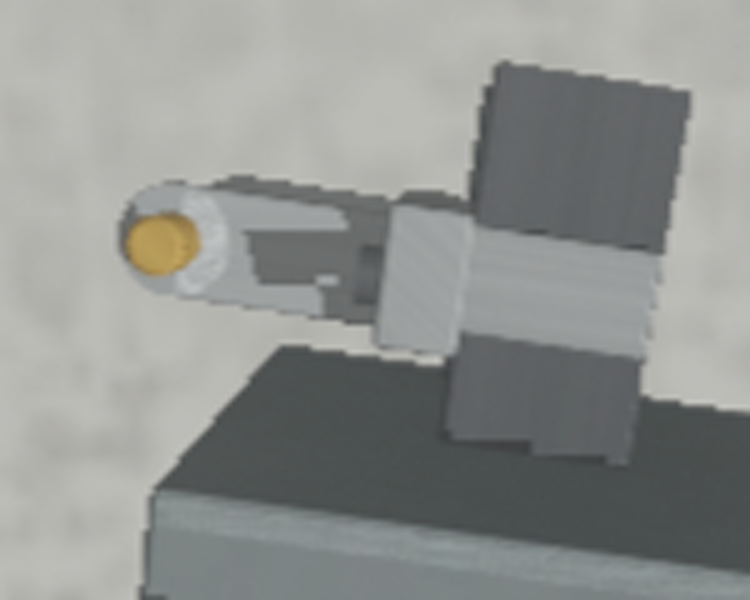

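Run:
```python
from h import *
w=camera_info("wrist"); sd=camera_info("side"); s=camera_info("scene")
K,r,t=cam(w); print("cam pos",-r.T@t, "fwd",r[2])
im=cv2.imread("pics/side0.png"); d=np.load("side0.npy"); h=cv2.cvtColor(im,cv2.COLOR_BGR2HSV)
m=cv2.erode(cv2.inRange(h,(95,90,40),(130,255,255)),np.ones((3,3)))
m[:, :305]=0
P=np.array([pt(sd,(x,y),d) for y,x in zip(*np.where(m))]); 
print(np.polyfit(P[:,0],P[:,1],1),np.c_[P.min(0),P.max(0)])
g=cv2.inRange(h,(40,80,30),(80,255,255)); k,l,st,ce=cv2.connectedComponentsWithStats(g)
for j in range(1,k):
    if st[j,4]>100:
        P=np.array([pt(sd,(x,y),d) for y,x in zip(*np.where(l==j))]); print("green",ce[j],np.percentile(P,[5,50,95],axis=0))
# knuckle tri : side crop (468,130)/4.5 ; scene crop (97,107)
a=(290+(455-360)/4.5,190+130/4.5); b=(260+97/4.5,210+107/4.5)
print(tri(ray(sd,a),ray(s,b)))
a=(290+(546-360)/4.5,190+88/4.5); b=(260+176/4.5,210+125/4.5)
print("tab",tri(ray(sd,a),ray(s,b)))
```

```text
cam pos [0.6268705  0.07580437 0.37427995] fwd [-3.13829674e-04 -2.96882037e-01 -9.54914110e-01]
[ 1.10161036 -0.22957911] [[-1.66281193  0.52524356]
 [-2.12383032  1.49843213]
 [-0.53318172  0.69133715]]
green [310.76243094 167.19889503] [[ 0.90311124 -2.1628956  -0.48234893]
 [ 1.03722256 -2.12349343 -0.44487821]
 [ 1.14902094 -1.92310462 -0.41677157]]
green [272.32   224.7576] [[0.62241861 0.23781962 0.01261668]
 [0.68142401 0.25921667 0.07188327]
 [0.74004901 0.27914003 0.12893718]]
(array([0.53904615, 0.25181787, 0.10516686]), np.float64(0.0024399129055936975))
tab (array([0.46563465, 0.25736727, 0.14934344]), np.float64(0.001977513072117274))
```

```bash
python3 -m inch '{"delta_pos": [[-1,-1,1],[-3,-3,4],[-5,-5,7],[-7,-6,10],[-9,-6,13],[-11,-6,16],[-13,-6,19],[-14.5,-6,22],[-15.5,-6,24],[-16,-6,25.5],[-16,-6,26],[-16,-6,26]], "roll": [7,14,21,28,35,42,49,56,63,70,77,84]}'
python3 -m inch '{"delta_pos": [[0,0,0],[0,0,0],[0,0,0],[0,0,0],[0,0,0]], "roll": [6,12,12,12,12]}'
python3 - <<'E'
from h import *
w=camera_info("wrist"); o=get_obs(); p,d=capture("wrist"); cv2.imwrite("pics/w1.png",p); np.save("w1.npy",d); np.savez("w1i.npz",**w)
print(o["time"],o["tool_pos"],R(o["tool_rot"]).T)
E
```

```text
time: 1.15
tool_pos: [0.4641, 0.2614, 0.2828]
tool_rot: [-1.262, 1.126, -1.124]
force: [-0.4, 0.3, -1.3]
finger_gap: 0.0854
time: 1.57
tool_pos: [0.4641, 0.2614, 0.2827]
tool_rot: [-1.165, 1.277, -1.276]
force: [0.0, -0.1, -0.4]
finger_gap: 0.0853
1.5667 [0.46408619 0.26136073 0.28270747] [[-9.14436885e-02 -9.95810249e-01 -2.47815453e-05]
 [-1.35776087e-03  1.49566832e-04 -9.99999067e-01]
 [ 9.95809323e-01 -9.14435695e-02 -1.36574914e-03]]
```

View pics/w1.png

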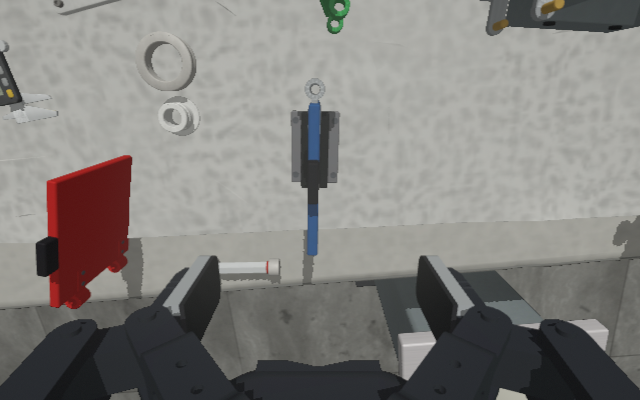

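Run:
```python
from h import *
w=dict(np.load("w1i.npz")); p=cv2.imread("pics/w1.png"); d=np.load("w1.npy")
cv2.imwrite("pics/c1.png",cv2.resize(p[70:265,265:365],(410,800)[:2],interpolation=2)[:600] if 0 else cv2.resize(p[70:270,250:380],None,fx=3,fy=3,interpolation=2))
h=cv2.cvtColor(p,cv2.COLOR_BGR2HSV)
m=cv2.inRange(h,(100,120,60),(125,255,255)); m[:, :290]=0; m[:,340:]=0
for y in range(104,256,10):
    xs=np.where(m[y])[0]
    if len(xs): print(y,xs.min(),xs.max(),onz(w,((xs.min()+xs.max())/2,y),.147), d[y,(xs.min()+xs.max())//2])
print("knuckle",onz(w,(315,88.5),.12))
print("tab",onz(w,(313.5,186),.162),onz(w,(313,206),.162))
o=get_obs(); T=np.array(o["tool_pos"]); print("tcp px", proj(w,T))
```

```text
104 310 318 [0.53141123 0.25857175 0.147     ] 0.27790442
114 309 318 [0.52348735 0.25974137 0.147     ] 0.2793066
124 309 318 [0.51538843 0.26051533 0.147     ] 0.2810009
134 309 318 [0.50714834 0.26130278 0.147     ] 0.2828856
144 309 318 [0.49876336 0.26210407 0.147     ] 0.28531727
154 309 318 [0.49022962 0.26291958 0.147     ] 0.28841978
224 308 316 [0.42609935 0.27042564 0.147     ] 0.30903384
234 308 316 [0.41622005 0.27138289 0.147     ] 0.31141955
244 308 316 [0.40615029 0.27235859 0.147     ] 0.3144688
254 308 315 [0.39592757 0.27382177 0.147     ] 0.3167737
knuckle [0.54358077 0.25680992 0.12      ]
tab [0.4660416  0.26505069 0.162     ] [0.44847227 0.26715759 0.162     ]
tcp px [318.36749494 254.73513821]
```

View pics/c1.png

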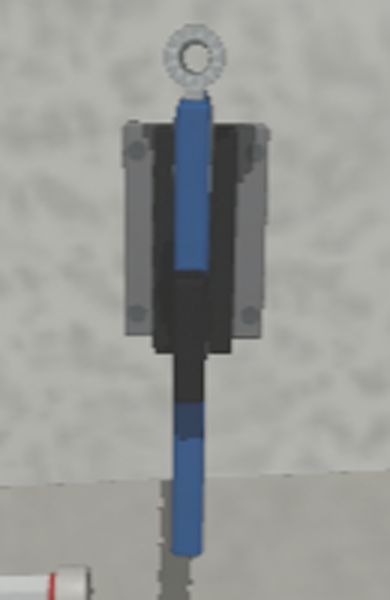

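```bash
python3 -m inch '{"delta_pos": [[-0.2,2,0.2],[-0.3,4,0.3],[-0.46,6,0.35],[-0.46,8,0.35],[-0.46,10,0.35],[-0.46,11.5,0.35],[-0.46,12.5,0.35],[-0.46,13.05,0.35],[-0.46,13.05,0.35]], "roll": [1,1.2,1.2,1.2,1.2,1.2,1.2,1.2,1.2]}' 5
python3 - <<'E'
from h import *
w=camera_info("wrist"); o=get_obs(); p,d=capture("wrist"); cv2.imwrite("pics/w2.png",p); print(o["tool_pos"],o["force"])
E
```

```text
time: 2.37
tool_pos: [0.4676, 0.2655, 0.1515]
tool_rot: [-1.156, 1.293, -1.291]
force: [0.0, 0.1, -0.3]
finger_gap: 0.0501
[0.46756462 0.26546875 0.15150404] [ 0.0409185   0.13709169 -0.30105369]
```

View pics/w2.png

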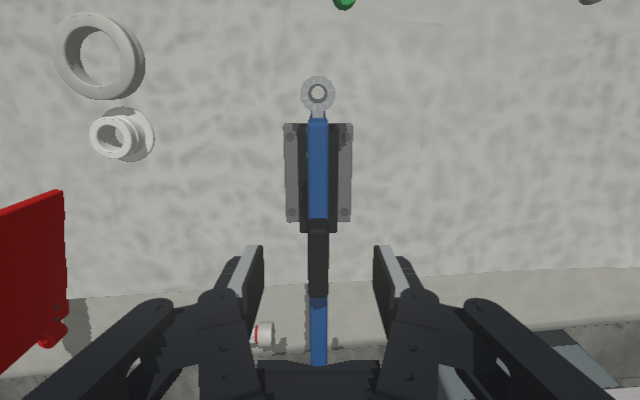

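```bash
python3 -m inch '{"delta_pos": [[0,0,0],[0,0,0],[0,0,0],[0,0,0],[0,0,0],[0,0,0],[0,0,0]], "roll": [0,0,0,0,0,0,0]}' 0 60
python3 - <<'E'
from h import *
w=camera_info("wrist"); o=get_obs(); print(o["finger_gap"],o["force"],o["ft_torque"],o["tool_pos"])
for r in (219,297): print(onz(w,(318,r),.162))
print(onz(w,(318,94),.12))
E
```

```text
time: 3.0
tool_pos: [0.4683, 0.2659, 0.1531]
tool_rot: [-1.154, 1.292, -1.291]
force: [-0.6, -0.6, 7.1]
finger_gap: 0.0048
0.004793657591100965 [-0.60167563 -0.55120569  7.07929282] [-0.02988765  0.13978602  0.03654168] [0.46832751 0.26587267 0.15305389]
[0.49066616 0.26356199 0.162     ]
[0.45025673 0.26811429 0.162     ]
[0.54404443 0.25754379 0.12      ]
```

Run:
```python
from h import *
o=get_obs(); p,d=capture("wrist"); cv2.imwrite("pics/w3.png",p); s,_=capture("side"); cv2.imwrite("pics/s3.png",cv2.resize(s[160:280,260:420],None,fx=4,fy=4,interpolation=2)); o=get_obs();print(o["tool_pos"],o["force"],o["finger_gap"])
```

```text
[0.4683577  0.26587879 0.15308035] [-0.06529756  0.46457678  6.1759192 ] 0.005248505908706921
```

View pics/w3.png

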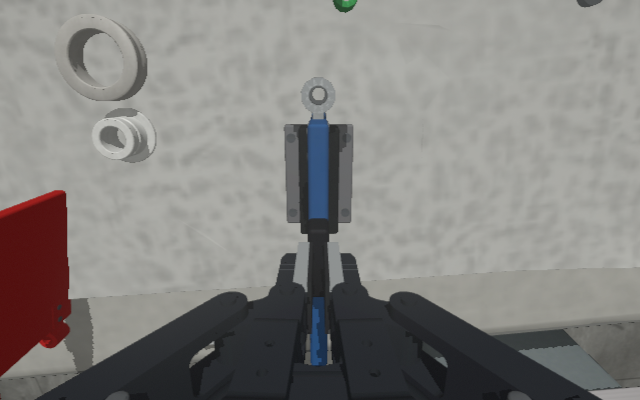

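View pics/s3.png

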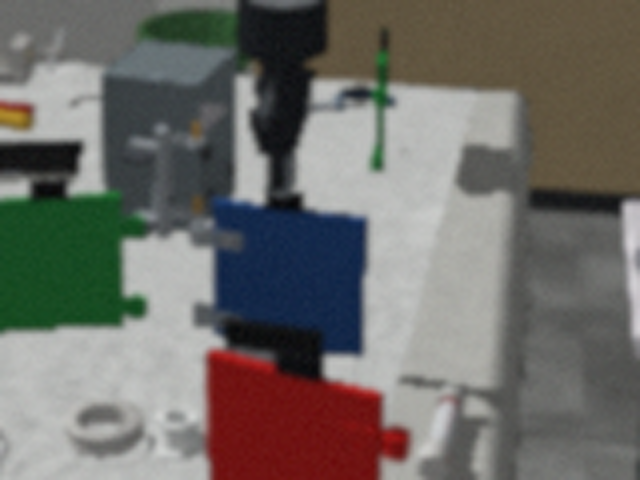

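```bash
python3 -m inch '{"delta_pos": [[0,-0.15,0],[0,-0.3,0],[0,-0.6,0],[0,-1,0],[0,-1.5,0],[0,-2.2,0],[0,-3,0],[0,-4,0],[0,-5,0],[0,-6,0],[0,-6.5,0],[0,-6.5,0]], "roll": [0,0,0,0,0,0,0,0,0,0,0,0]}' 0 60
python3 - <<'E'
from h import *
w=camera_info("wrist");o=get_obs(); p,d=capture("wrist"); cv2.imwrite("pics/w4.png",p);np.savez("w4i.npz",**w);np.save("w4.npy",d);  s,_=capture("side"); cv2.imwrite("pics/s4.png",cv2.resize(s[160:280,260:420],None,fx=4,fy=4,interpolation=2)); print(o["tool_pos"],o["force"],o["finger_gap"],o["ft_torque"])
E
```

```text
time: 4.1
tool_pos: [0.469, 0.2661, 0.2196]
tool_rot: [-1.151, 1.291, -1.291]
force: [-0.0, 0.4, -2.9]
finger_gap: 0.0041
[0.46898863 0.26608557 0.21962484] [-0.01441773  0.44505388 -2.93985373] 0.004147129883111249 [ 0.00112442 -0.0022589  -0.00159359]
```

View pics/w4.png

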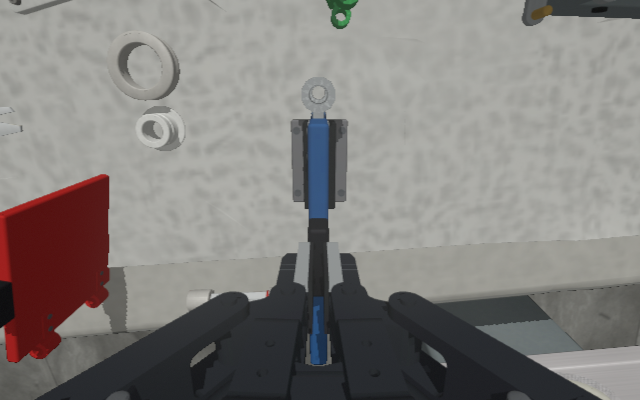

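View pics/s4.png

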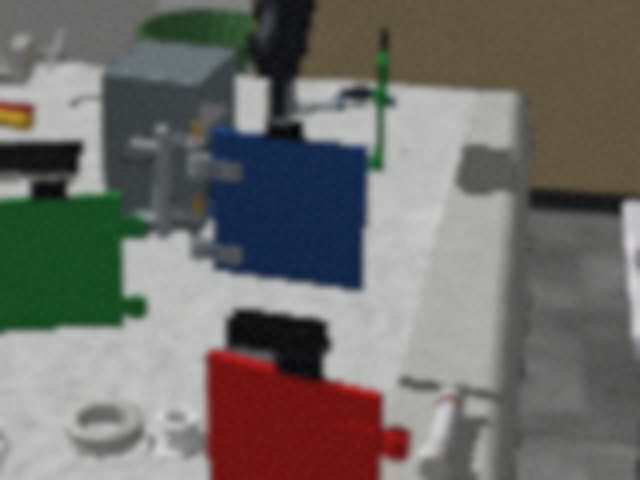

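```bash
python3 -m inch '{"delta_pos": [[0.5,0,0.1],[1.5,0.1,0.2],[3,0.2,0.4],[5,0.3,0.5],[7,0.4,0.7],[9,0.5,0.9],[11,0.6,1.1],[13,0.7,1.2],[14.5,0.8,1.3],[15.5,0.8,1.4],[15.9,0.8,1.4],[15.9,0.8,1.4]], "roll": [0,0.2,0.4,0.6,0.8,1,1.2,1.4,1.6,1.6,1.6,1.6]}' 0 60
python3 - <<'E'
from h import *
w=camera_info("wrist");o=get_obs(); p,d=capture("wrist"); cv2.imwrite("pics/w5.png",p);np.savez("w5i.npz",**w);np.save("w5.npy",d); print(o["tool_pos"],R(o["tool_rot"]).T,o["force"],o["time"])
E
```

```text
time: 5.2
tool_pos: [0.4643, 0.1055, 0.2099]
tool_rot: [-1.139, 1.313, -1.312]
force: [0.0, -0.2, -3.7]
finger_gap: 0.0043
[0.46427188 0.1054604  0.20991294] [[-1.41080223e-01 -9.89997935e-01 -6.78121416e-04]
 [-3.07183495e-04  7.28747702e-04 -9.99999687e-01]
 [ 9.89998119e-01 -1.41079970e-01 -4.06922914e-04]] [ 0.01645664 -0.19902059 -3.73179838] 5.2
```

View pics/w5.png

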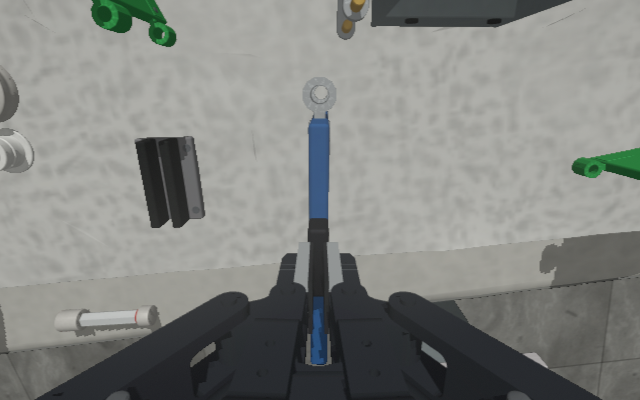

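```bash
cat > m.py <<'E'
from h import *
import sys
def gold(p):
    h=cv2.cvtColor(p,cv2.COLOR_BGR2HSV); m=cv2.inRange(h,(12,90,80),(30,255,255))
    k,l,st,ce=cv2.connectedComponentsWithStats(m)
    return [(ce[j].round(1),st[j].tolist()) for j in range(1,k) if st[j,4]>15]
def look(n):
    w=camera_info("wrist");o=get_obs(); p,d=capture("wrist"); cv2.imwrite(f"pics/w{n}.png",p)
    np.savez(f"w{n}i.npz",T=o["tool_pos"],Q=R(o["tool_rot"]),**w); np.save(f"w{n}.npy",d)
    print(o["time"],o["tool_pos"],o["force"],o["ft_torque"]); return w,o,p,d
E
python3 - <<'E'
from m import *
p=cv2.imread("pics/w5.png"); print(gold(p)); w0=cv2.imread("pics/wrist0.png"); print(gold(w0))
cv2.imwrite("pics/c5.png",cv2.resize(p[0:120,290:400],None,fx=5,fy=5,interpolation=2))
E
```

```text
[(array([356.7,   4.8]), [351, 0, 14, 12, 132]), (array([346.6,  25.9]), [342, 20, 10, 13, 98])]
[(array([261.8, 108.3]), [255, 103, 15, 12, 139]), (array([381.9, 353.2]), [346, 340, 70, 34, 1295])]
```

View pics/c5.png

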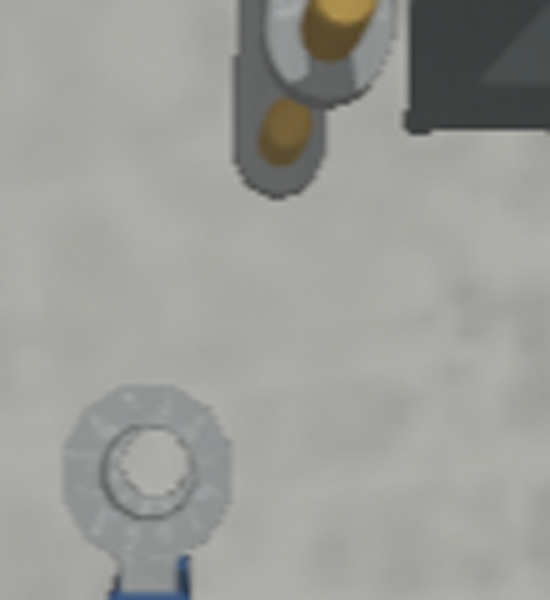

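Run:
```python
from m import *
f=np.load("w5i.npz"); w={k:f[k] for k in f}; o=get_obs(); T=np.array(o["tool_pos"]); Q=R(o["tool_rot"])
T=np.array([.46427,.10546,.20991])
for n,px,z in(("kn",(319.6,94),.177),("lowbase",(346.6,30.4),.045),("upbase",(355.6,9),.125)):
    P=onz(w,px,z); print(n,P,(Q.T@(P-T)*1000).round(1))
w0f=[.5902,.0654]
P=np.array([.5902,.0654,.142]);print((Q.T@(P-T)*1000).round(1))
```

```text
kn [0.53957342 0.09416175 0.177     ] [ 0.6 32.9 76.2]
lowbase [0.5865074  0.06371472 0.045     ] [ 24.3 164.9 126.9]
upbase [0.58635936 0.06458638 0.125     ] [ 23.4  84.9 126.6]
[ 22.   67.9 130.3]
```

```bash
python3 -m inch '{"delta_pos": [[0.3,0,0.2],[0.8,0,0.6],[1.4,0,1.1],[1.9,0,1.6],[2.2,0,1.9],[2.3,0,2],[2.3,0,2]], "roll": [0,0,0,0,0,0,0]}' 0 60
python3 - <<'E'
from m import *
w,o,p,d=look(6); print(gold(p))
cv2.imwrite("pics/c6.png",cv2.resize(p[0:120,265:375],None,fx=5,fy=5,interpolation=2))
E
```

```text
time: 5.83
tool_pos: [0.4813, 0.0802, 0.2099]
tool_rot: [-1.138, 1.313, -1.312]
force: [0.2, 1.2, -2.8]
finger_gap: 0.0042
5.8333 [0.48126792 0.08017218 0.20985698] [ 0.22483519  1.19940271 -2.76411599] [0.00691531 0.02084982 0.00019577]
[(array([319.5,  38.5]), [314, 30, 12, 18, 166])]
```

View pics/c6.png

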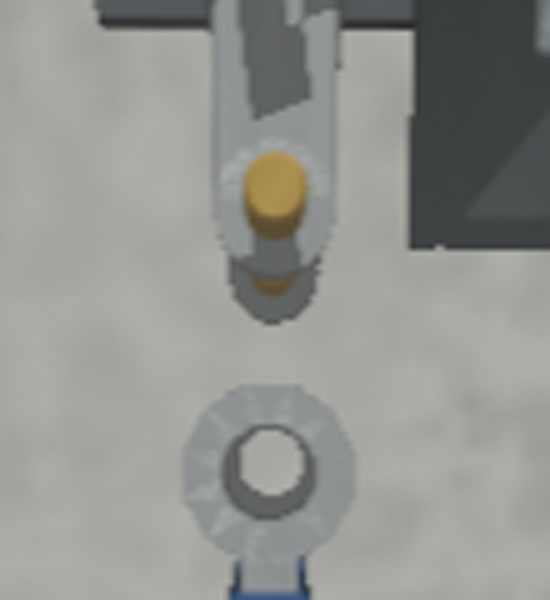

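Run:
```python
from h import *
f=np.load("w6i.npz"); w={k:f[k] for k in f}; T=w["T"];Q=w["Q"]
zb=T[2]-.141
for n,px,z in(("kn top",(318.8,94),zb+.108),("kn bore low(end lower mouth up?)",(265+272/5,461/5),zb+.09),("pin",(320,36.4),.142),("pinbase bottom edge",(265+275/5,237/5),.125)):
    P=onz(w,px,z); print(n,P,(Q.T@(P-T)*1000).round(1))
```

```text
kn top [0.55662181 0.06931357 0.17685698] [ 0.1 33.  76.1]
kn bore low(end lower mouth up?) [0.55739869 0.06881745 0.15885698] [ 0.5 51.  77. ]
pin [0.58862793 0.06398487 0.142     ] [  0.9  67.8 108.6]
pinbase bottom edge [0.58456902 0.06446088 0.125     ] [  1.   84.8 104.5]
```

```bash
python3 -m inch '{"delta_pos": [[0,0,0.4],[0.05,0,1],[0.07,0,1.7],[0.07,0,2.3],[0.07,0,2.8],[0.07,0,3.1],[0.07,0,3.2],[0.07,0,3.2]], "roll": [0,0,0,0,0,0,0,0]}' 0 60
python3 - <<'E'
from m import *
w,o,p,d=look(7); print(gold(p))
cv2.imwrite("pics/c7.png",cv2.resize(p[40:140,265:375],None,fx=6,fy=6,interpolation=2))
E
```

```text
time: 6.55
tool_pos: [0.5127, 0.0752, 0.2097]
tool_rot: [-1.139, 1.314, -1.312]
force: [-0.2, -0.4, -2.5]
finger_gap: 0.0046
6.55 [0.51271633 0.07520132 0.20970626] [-0.23340924 -0.36969883 -2.52257095] [-0.00815922  0.03576774  0.01931599]
[(array([318.8,  93.1]), [313, 87, 12, 13, 118])]
```

View pics/c7.png

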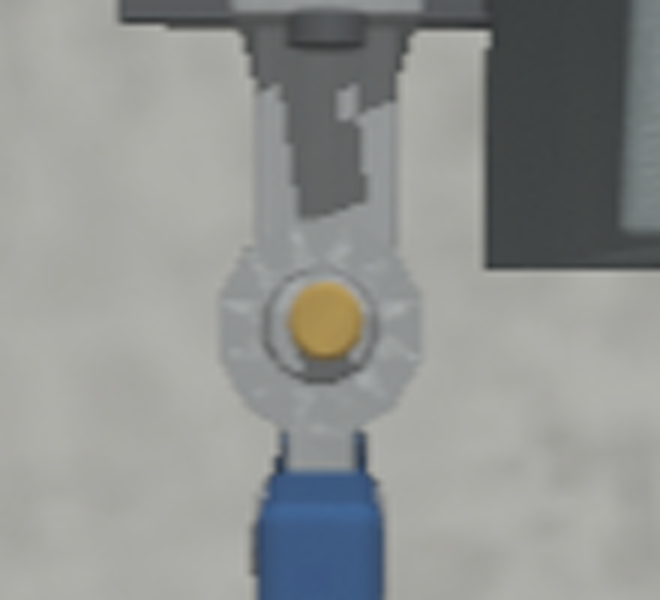

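```bash
cat > n.py <<'E'
from h import *
import sys
n,kx,ky,px,py=sys.argv[1],*map(float,sys.argv[2:6])
f=np.load(f"w{n}i.npz"); w={k:f[k] for k in f}; T=w["T"];Q=w["Q"]
zb=T[2]-.141; K=onz(w,(kx,ky),zb+.108);P=onz(w,(px,py),.142)
print("kn",(Q.T@(K-T)*1000).round(1),"pin",(Q.T@(P-T)*1000).round(1),"shift",(Q.T@(P-K)*1000).round(1), "mouth over tip mm",(zb+.09-.142)*1000)
K2,r,t=cam(w); c=-r.T@t; print("cam tool",(Q.T@(c-T)*1000).round(1))
E
python3 n.py 7 318.6 94.2 319.2 93.3
```

```text
kn [ 0.1 32.9 76.1] pin [ 0.5 67.7 76.3] shift [ 0.5 34.7  0.2] mouth over tip mm 16.706262608182616
cam tool [  -0.4 -151.6   77.6]
```

```bash
python3 -m inch '{"delta_pos": [[0.03,0.2,0],[0.05,0.5,0.02],[0.05,0.8,0.02],[0.05,1.1,0.02],[0.05,1.3,0.02],[0.05,1.4,0.02],[0.05,1.4,0.02]], "roll": [0,0,0,0,0,0,0]}' 0 60
python3 - <<'E'
from m import *
w,o,p,d=look(8); print(gold(p))
cv2.imwrite("pics/c8.png",cv2.resize(p[40:140,265:375],None,fx=6,fy=6,interpolation=2))
E
```

```text
time: 7.18
tool_pos: [0.5125, 0.0747, 0.1954]
tool_rot: [-1.139, 1.314, -1.311]
force: [0.7, 0.1, -3.7]
finger_gap: 0.0044
7.1833 [0.51245523 0.07471027 0.19542037] [ 0.67319029  0.08942515 -3.72677299] [-0.00140832  0.02343685  0.00192334]
[(array([318. ,  92.7]), [312, 86, 13, 14, 130])]
```

View pics/c8.png

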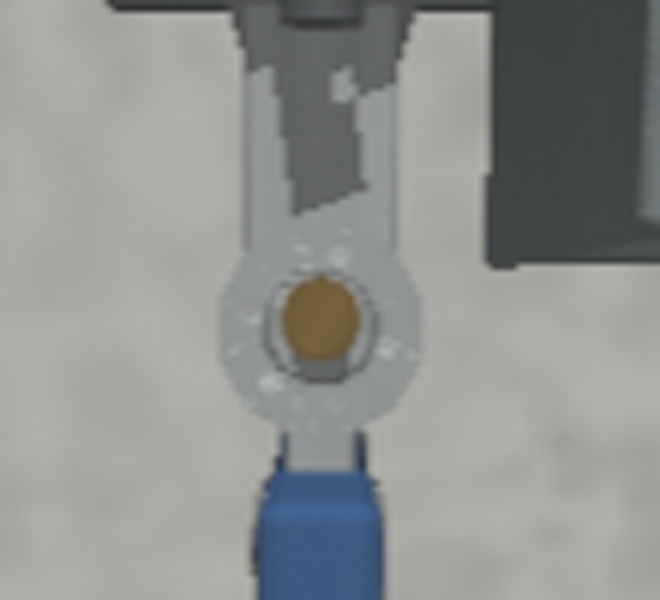

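```bash
python3 n.py 8 318.6 94.2 318.4 93.1
```

```text
kn [ 0.  32.9 76. ] pin [-0.  53.3 76.5] shift [-0.1 20.4  0.4] mouth over tip mm 2.4203711243510897
cam tool [  -0.4 -151.5   77.6]
```

```bash
python3 -m inch '{"delta_pos": [[0,0,0.03],[0,0.1,0.03],[0,0.2,0.03],[0,0.3,0.03],[0,0.4,0.03],[0,0.5,0.03],[0,0.5,0.03]], "roll": [0,0,0,0,0,0,0]}' 0 60
python3 - <<'E'
from m import *
w,o,p,d=look(9); print(gold(p))
cv2.imwrite("pics/c9.png",cv2.resize(p[40:140,265:375],None,fx=6,fy=6,interpolation=2))
E
```

```text
time: 7.82
tool_pos: [0.5127, 0.0747, 0.1904]
tool_rot: [-1.139, 1.314, -1.311]
force: [-0.6, 0.1, -3.1]
finger_gap: 0.004
7.8167 [0.51269485 0.07468388 0.1903973 ] [-0.61425475  0.1115227  -3.09021031] [ 0.01703893 -0.04165665  0.006767  ]
[(array([318. ,  93.4]), [312, 87, 13, 14, 132])]
```

View pics/c9.png

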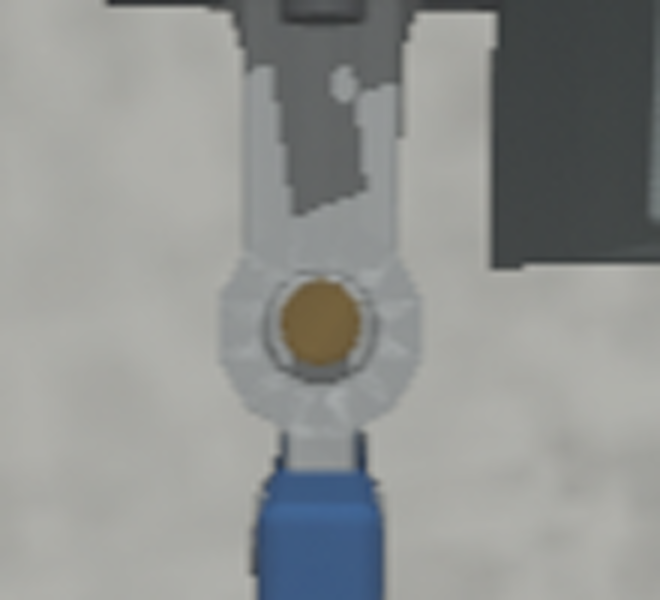

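```bash
python3 -m inch '{"delta_pos": [[0,0.08,0],[0,0.16,0],[0,0.24,0],[0,0.32,0],[0,0.4,0],[0,0.48,0],[0,0.56,0],[0,0.6,0],[0,0.6,0]], "roll": [0,0,0,0,0,0,0,0,0]}' 0 60; python3 -c "
from bench import *
o=get_obs();print(o['force'],o['ft_torque'],o['tool_pos'])"
```

```text
time: 8.62
tool_pos: [0.5127, 0.0747, 0.1844]
tool_rot: [-1.139, 1.314, -1.311]
force: [-0.5, -0.1, -3.4]
finger_gap: 0.0042
[-0.52698891 -0.10357195 -3.38785284] [ 0.01663379 -0.04602824  0.04487128] [0.51268681 0.07467607 0.18439442]
```

```bash
python3 -m inch '{"delta_pos": [[0,0.08,0],[0,0.16,0],[0,0.24,0],[0,0.32,0],[0,0.4,0],[0,0.48,0],[0,0.56,0],[0,0.62,0],[0,0.68,0],[0,0.68,0]], "roll": [0,0,0,0,0,0,0,0,0,0]}' 0 60; python3 -c "
from bench import *
o=get_obs();print(o['force'],o['ft_torque'],o['tool_pos'])"
```

```text
time: 9.45
tool_pos: [0.5126, 0.0747, 0.1775]
tool_rot: [-1.139, 1.314, -1.311]
force: [-0.5, -0.1, -2.9]
finger_gap: 0.0045
[-0.50422351 -0.07284883 -2.87007807] [ 0.02392251 -0.03081964  0.07810088] [0.51263081 0.0746911  0.17747792]
```

```bash
python3 -m inch '{"delta_pos": [[0,0.03,0],[0,0.06,0],[0,0.09,0],[0,0.12,0],[0,0.12,0]], "roll": [0,0,0,0,0]}' 0 60;  python3 -m inch '{"delta_pos": [[0,0.03,0],[0,0.06,0],[0,0.06,0]], "roll": [0,0,0]}' 0 60
```

```text
time: 9.87
tool_pos: [0.5126, 0.0747, 0.1762]
tool_rot: [-1.139, 1.314, -1.311]
force: [0.0, -1.0, -3.1]
finger_gap: 0.0045
time: 10.12
tool_pos: [0.5125, 0.0747, 0.1756]
tool_rot: [-1.14, 1.314, -1.311]
force: [0.4, -0.4, -2.2]
finger_gap: 0.0043
```

```bash
python3 -m inch '{"delta_pos": [[0,0.03,0],[0,0.06,0],[0,0.06,0]], "roll": [0,0,0]}' 0 60;  python3 -m inch '{"delta_pos": [[0,0.03,0],[0,0.06,0],[0,0.06,0]], "roll": [0,0,0]}' 0 60
```

```text
time: 10.37
tool_pos: [0.5123, 0.0747, 0.175]
tool_rot: [-1.14, 1.315, -1.311]
force: [-2.9, -0.2, 3.2]
finger_gap: 0.0039
time: 10.62
tool_pos: [0.5121, 0.0748, 0.1746]
tool_rot: [-1.14, 1.315, -1.311]
force: [-6.1, 0.6, 7.5]
finger_gap: 0.0046
```

```bash
python3 -m inch '{"delta_pos": [[0,-0.03,0.01],[0,-0.03,0.01]], "roll": [0,0]}' 0 60
python3 - <<'E'
from m import *
w,o,p,d=look(10); print(gold(p))
s,_=capture("side"); a=cv2.resize(s[160:240,270:380],None,fx=5,fy=5,interpolation=2)
cv2.imwrite("pics/c10.png",a)
cv2.imwrite("pics/c10w.png",cv2.resize(p[40:140,265:375],None,fx=6,fy=6,interpolation=2))
E
```

```text
time: 10.78
tool_pos: [0.5123, 0.0748, 0.175]
tool_rot: [-1.14, 1.315, -1.311]
force: [-2.7, 0.6, 1.1]
finger_gap: 0.0045
10.7833 [0.51228017 0.07475901 0.17495602] [-2.66112721  0.62316772  1.10188416] [0.0077614  0.33235567 0.0250865 ]
[(array([317.9,  92.5]), [311, 85, 15, 16, 181])]
```

View pics/c10.png

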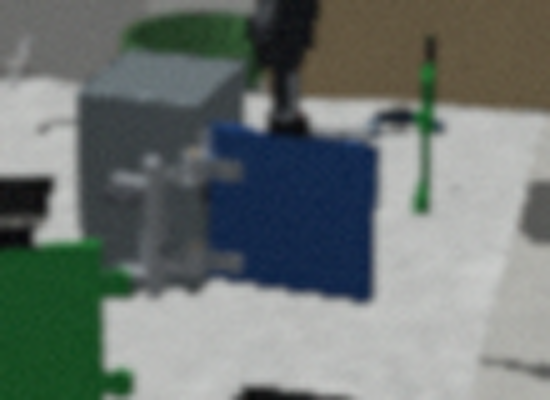

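View pics/c10w.png

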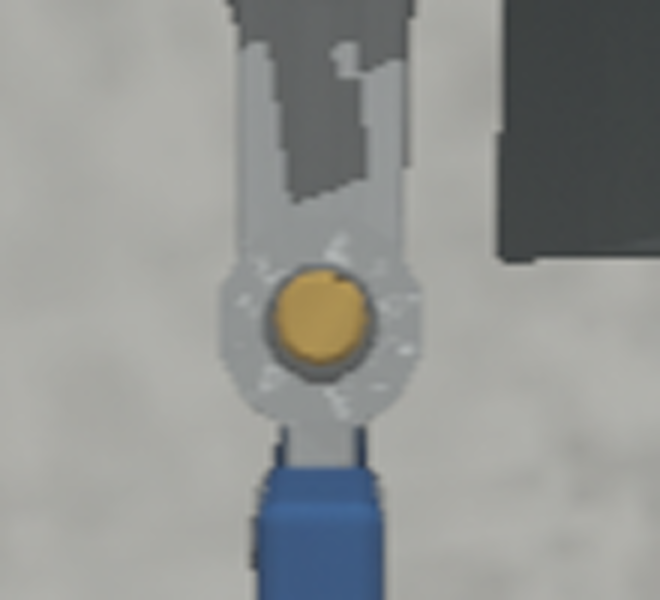

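```bash
python3 -m inch '{"delta_pos": [[0,0,0],[0,0,0],[0,0,0],[0,0,0],[0,0,0],[0,0,0]], "roll": [0,0,0,0,0,0]}' 3.5 60; python3 -m inch '{"delta_pos": [[0,0,0],[0,0,0],[0,0,0]], "roll": [0,0,0]}'
python3 - <<'E'
from m import *
w,o,p,d=look(11)
E
```

```text
time: 11.38
tool_pos: [0.5123, 0.0748, 0.1749]
tool_rot: [-1.14, 1.315, -1.311]
force: [-0.7, -0.2, 0.3]
finger_gap: 0.0347
time: 11.63
tool_pos: [0.5123, 0.0748, 0.1749]
tool_rot: [-1.14, 1.315, -1.311]
force: [0.7, 0.5, 1.4]
finger_gap: 0.0346
11.6333 [0.51230915 0.07475652 0.17491683] [0.73617623 0.45958952 1.37489012] [-0.00412784  0.04976005  0.05041054]
```

View pics/w11.png

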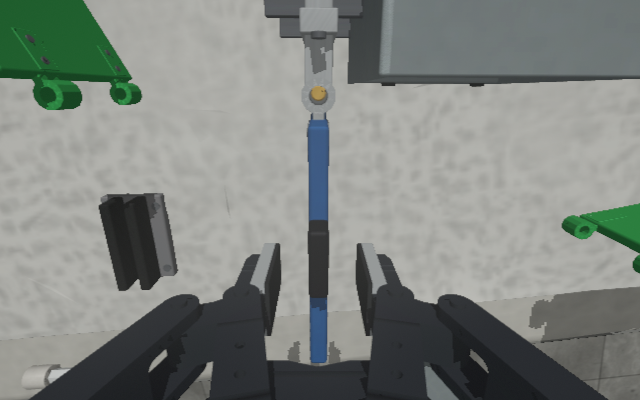

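```bash
python3 -m inch '{"delta_pos": [[0,-0.3,0],[0,-1,0],[0,-2,0],[0,-3.5,0],[0,-5,0],[0,-6.5,0],[0,-7,0],[0,-7,0]], "roll": [0,0,0,0,0,0,0,0]}' 3.5 60
python3 - <<'E'
from m import *
w,o,p,d=look(12)
E
python3 -m inch '{"delta_pos": [[-1,0,-1],[-2.5,0,-3],[-4,0,-5],[-5,0,-6.5],[-5,0,-7.3],[-5,0,-7.3],[-5,0,-7.3]], "roll": [0,0,0,0,0,0,0]}' 0 40
python3 - <<'E'
from m import *
w,o,p,d=look(13)
s,_=capture("side"); cv2.imwrite("pics/c13.png",cv2.resize(s[120:240,250:410],None,fx=4,fy=4,interpolation=2))
E
```

```text
time: 12.35
tool_pos: [0.5133, 0.0747, 0.2467]
tool_rot: [-1.137, 1.312, -1.312]
force: [0.1, 0.2, 0.2]
finger_gap: 0.035
12.35 [0.51325084 0.07471376 0.24669073] [0.10275022 0.22887617 0.17307741] [-0.03497365 -0.01218508  0.02228094]
time: 12.98
tool_pos: [0.4473, 0.1344, 0.2454]
tool_rot: [-1.139, 1.313, -1.311]
force: [-0.1, -0.7, 0.9]
finger_gap: 0.0003
12.9833 [0.44731911 0.13443248 0.24541782] [-0.08476782 -0.71392239  0.89868742] [ 0.00236843 -0.03341814  0.0363147 ]
```

View pics/w12.png

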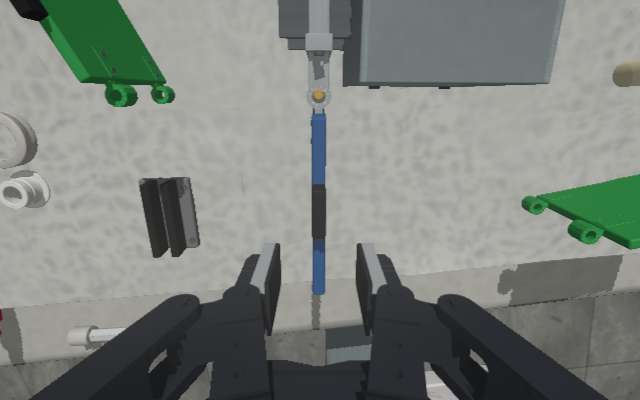

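View pics/w13.png

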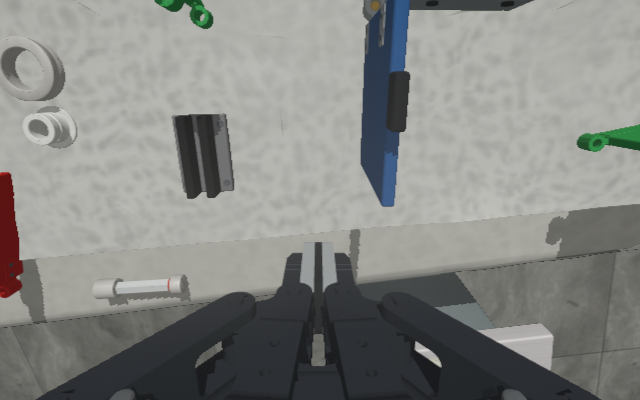

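View pics/c13.png

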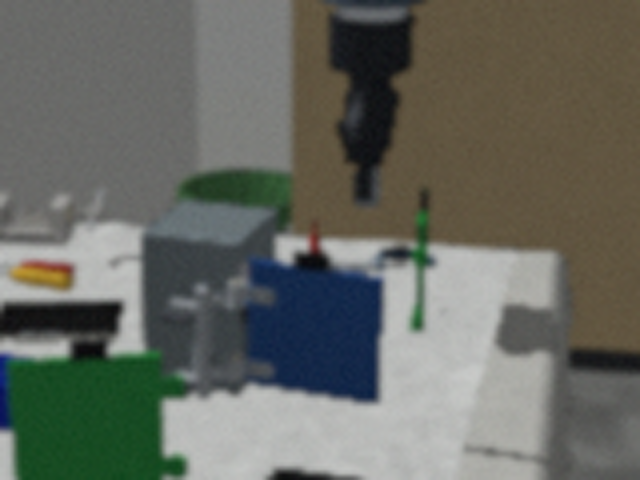

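Run:
```python
from h import *
f=np.load("w12i.npz"); w={k:f[k] for k in f}; d=np.load("w12.npy"); p=cv2.imread("pics/w12.png")
h=cv2.cvtColor(p,cv2.COLOR_BGR2HSV); m=cv2.inRange(h,(40,80,30),(80,255,255)); m[:,:400]=0
P=np.array([pt(w,(x,y),d) for y,x in zip(*np.where(m)) if d[y,x]>0])-[.5878,.0640,0]
u=P@[.99,-.141,0]; v=P@[.141,.99,0]; print(len(P),[np.percentile(a,[1,50,99]).round(3) for a in(u,v,P[:,2])])
i=np.argmax(v);print(u[i],v[i],P[i,2])
import math
for t in range(0,91,10):
    a=math.radians(t); dd=np.array([-math.cos(a),-math.sin(a)]); n=np.array([-math.sin(a),math.cos(a)])
    r=138-4*t/90
    c=r*dd+5*n-[11,-14.5]; c0=np.array([-149,50]); e=c-c0
    print(t,c.round(1),"tool x,z cm",(-e[1]/10).round(2),(e[0]/10).round(2))
```

```text
5157 [array([-0.132, -0.114, -0.095]), array([-0.367, -0.279, -0.243]), array([0.007, 0.066, 0.136])]
-0.12385753893219627 -0.24231855719159975 0.1005225060956173
0 [-149.    19.5] tool x,z cm 3.05 0.0
10 [-147.3   -4.5] tool x,z cm 5.45 0.17
20 [-141.6  -27.7] tool x,z cm 7.77 0.74
30 [-131.9  -49.5] tool x,z cm 9.95 1.71
40 [-118.6  -69.2] tool x,z cm 11.92 3.04
50 [-102.1  -86.3] tool x,z cm 13.63 4.69
60 [ -83.  -100.2] tool x,z cm 15.02 6.6
70 [ -61.8 -110.5] tool x,z cm 16.05 8.72
80 [ -39.3 -117. ] tool x,z cm 16.7 10.97
90 [ -16.  -119.5] tool x,z cm 16.95 13.3
```

```bash
python3 -m inch '{"delta_pos": [[0,1,0],[0,2.5,0],[0,4,0],[0,5.5,0],[0,7,0],[0,8,0],[0,8.2,0],[0,8.2,0]], "roll": [0,0,0,0,0,0,0,0]}' 0 40
python3 -m inch '{"delta_pos": [[0.4,0,0],[0.9,0,0],[1.4,0,0],[1.9,0,0],[2.3,0,0],[2.6,0,0],[2.9,0,0],[3.2,0,0],[3.5,0,0],[3.8,0,0],[4.1,0,0.05],[4.4,0,0.1]], "roll": [0,0,0,0,0,0,0,0,0,0,0,0]}' 0 40
python3 - <<'E'
from m import *
w,o,p,d=look(14)
E
```

```text
time: 13.75
tool_pos: [0.4483, 0.1337, 0.163]
tool_rot: [-1.139, 1.315, -1.312]
force: [-0.2, -0.6, 0.5]
finger_gap: 0.0003
time: 14.75
tool_pos: [0.443, 0.0898, 0.1629]
tool_rot: [-1.139, 1.315, -1.312]
force: [0.1, 0.3, 0.4]
finger_gap: -0.0002
14.75 [0.44301511 0.08975457 0.16293524] [0.14077381 0.29265863 0.43178219] [0.0454124  0.02196846 0.04616062]
```

View pics/w14.png

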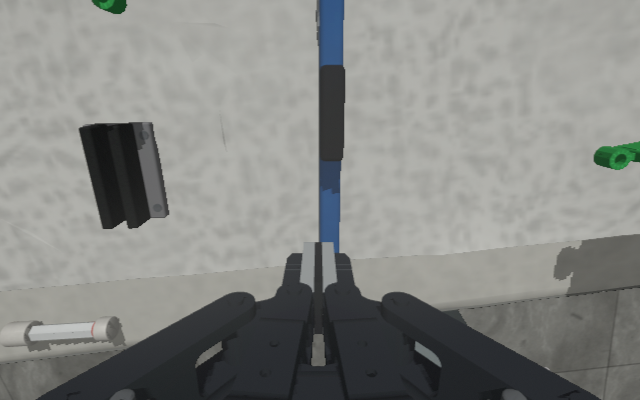

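```bash
cat > dl.py <<'E'
from h import *
import sys
n=sys.argv[1]
f=np.load(f"w{n}i.npz"); w={k:f[k] for k in f}; p=cv2.imread(f"pics/w{n}.png"); d=np.load(f"w{n}.npy")
h=cv2.cvtColor(p,cv2.COLOR_BGR2HSV); m=cv2.inRange(h,(100,100,50),(125,255,255))
ys,xs=np.where((m>0)&(d>0)); P=np.array([pt(w,(x,y),d) for x,y in zip(xs,ys)])
P=P[abs(P[:,2]-.17)<.004]-[.5878,.0640,0]
u=P@[.99,-.141,0]; v=P@[.141,.99,0]
T=w["T"]-[.5878,.0640,0]; print("n",len(P),"tcp u,v",T@[.99,-.141,0],T@[.141,.99,0])
c=np.c_[u,v]; vx,vy,x0,y0=cv2.fitLine(c.astype(np.float32),2,0,.01,.01).ravel()
print("u",u.min(),u.max(),"v",v.min(),v.max(),"theta",np.degrees(np.arctan2(abs(vy),abs(vx)))*np.sign(vx*vy),"mid",x0,y0)
E
python3 dl.py 12; python3 dl.py 14
```

```text
n 1491 tcp u,v -0.07531431290925758 9.519458115465872e-05
u -0.14987152353655903 -0.013483941258922643 v -0.00430362684506243 0.004637892073666817 theta 0.07281613 mid -0.07186993 0.00032127803
n 3061 tcp u,v -0.1469684386936331 0.005082357322044218
u -0.1434328610685923 -0.03593126697207085 v -0.004550015012419309 0.004502579844557503 theta 0.089251444 mid -0.083223365 9.8235265e-05
```

Run:
```python
from m import *
s,_=capture("side"); cv2.imwrite("pics/c15.png",cv2.resize(s[150:240,280:390],None,fx=6,fy=6,interpolation=2))
p=cv2.imread("pics/w14.png"); cv2.imwrite("pics/c14.png",cv2.resize(p[200:320,250:400],None,fx=5,fy=5,interpolation=2))
```

```text
(no output)
```

View pics/c15.png

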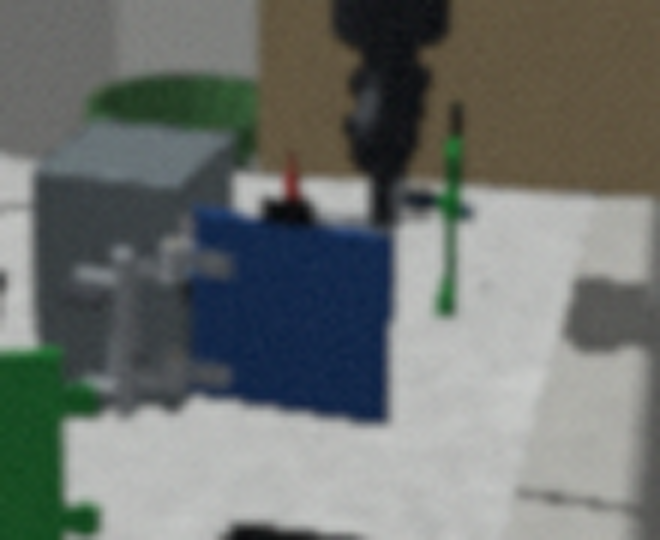

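View pics/c14.png

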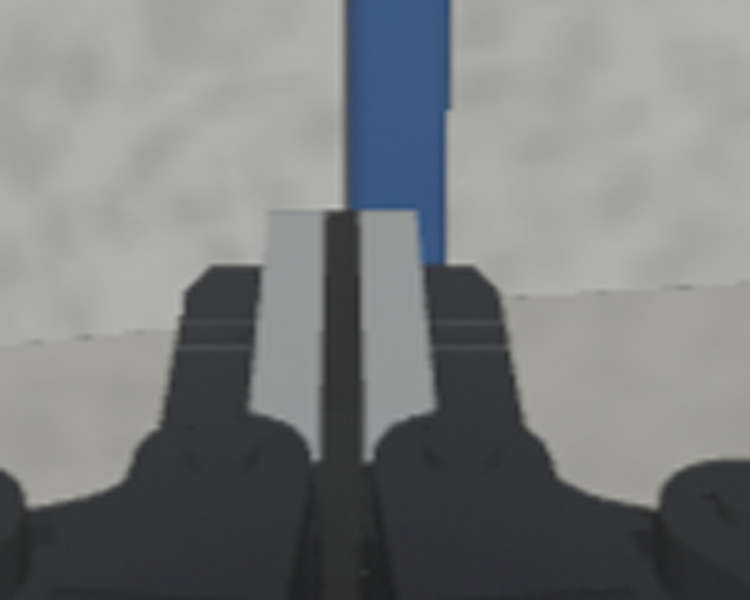

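Run:
```python
from h import *
f=np.load("w14i.npz"); w={k:f[k] for k in f}; T=w["T"];Q=w["Q"]; d=np.load("w14.npy")
for y in (-20,0,10,19): print(y,proj(w,T+Q@np.array([0,y,11])/1000),proj(w,T+Q@np.array([0,y,-11])/1000))
for px in [(310,245),(330,245),(310,250),(310,265),(330,280),(292,256),(345,256),(292,262),(336,235)]:
    P=pt(w,px,d); print(px,(Q.T@(P-T)*1000).round(1))
```

```text
-20 [318.69199923 253.10999378] [318.6501431  297.38790983]
0 [318.58101047 234.28413847] [318.54805488 274.33030678]
10 [318.53465544 226.42142357] [318.50511427 264.63175948]
19 [318.49708254 220.04832781] [318.47017679 256.74079356]
(310, 245) [ -3.8 -15.7  12.8]
(330, 245) [  5.  -16.1  12.9]
(310, 250) [ -3.7 -21.7  13.3]
(310, 265) [ -3.4 -34.1  13. ]
(330, 280) [  4.  -44.7  12.9]
(292, 256) [-11.6 -19.1   9.1]
(345, 256) [ 11.5 -18.9   9.1]
(292, 262) [-11.3 -23.9   8.8]
(336, 235) [ 8.2 -4.7 12.7]
```

Run:
```python
from h import *
for n in (9,13,14,11):
    f=np.load(f"w{n}i.npz"); w={k:f[k] for k in f}; T=w["T"];Q=w["Q"]; d=np.load(f"w{n}.npy")
    print(n)
    for px in [(302,246),(318,225),(318,240),(306,246),(308,250),(334,250),(292,262),(372,250),(270,250)]:
        P=pt(w,px,d); print(px,(Q.T@(P-T)*1000).round(1),d[px[1],px[0]])
```

```text
9
(302, 246) [ -7.3 -17.2  13. ] 0.1474149
(318, 225) [-0.3 -4.9 17.9] 0.15772788
(318, 240) [-0.3 -9.6 12.4] 0.15492931
(306, 246) [ -5.5 -17.6  13.2] 0.147009
(308, 250) [ -4.5 -21.4  13.2] 0.14335907
(334, 250) [  6.5 -21.2  13.1] 0.14356509
(292, 262) [-11.2 -24.2   9. ] 0.14191622
(372, 250) [ 59.6 187.5 -90.3] 0.3735634
(270, 250) [-53.2 187.3 -90.2] 0.37324148
13
(302, 246) [ -20.7  246.3 -113.7] 0.43663442
(318, 225) [-1.000e-01  2.424e+02 -8.290e+01] 0.4237382
(318, 240) [-1.000e-01  2.447e+02 -1.045e+02] 0.43235385
(306, 246) [ -5.5 -17.5  13.2] 0.14706577
(308, 250) [ -4.6 -21.1  13. ] 0.14364715
(334, 250) [  20.6  245.1 -118.9] 0.4370486
(292, 262) [-11.2 -24.3   9.1] 0.14177506
(372, 250) [  69.8  245.  -118.8] 0.43695012
(270, 250) [ -62.1  244.6 -118.6] 0.43638876
14
(302, 246) [-16.3 158.8 -71.6] 0.34059978
(318, 225) [-0.3 -2.7 16.9] 0.16016275
(318, 240) [-0.3 -2.6  9.2] 0.16253877
(306, 246) [ -5.5 -17.2  13. ] 0.14747399
(308, 250) [ -4.6 -19.7  12.3] 0.14520603
(334, 250) [ 7.4 -4.   4.6] 0.16253844
(292, 262) [-11.3 -23.9   8.8] 0.14227521
(372, 250) [ 54.6 159.3 -76.3] 0.34250006
(270, 250) [-49.1 161.4 -77.3] 0.3446916
11
(302, 246) [-17.  172.9 -78.4] 0.35605755
(318, 225) [-0.3 -1.6 16.5] 0.1612941
(318, 240) [ -0.3 -10.2  12.7] 0.15421423
(306, 246) [-12.8 172.2 -78.1] 0.3552526
(308, 250) [-4.9 -8.8  6.9] 0.15727055
(334, 250) [ 16.8 172.2 -82.7] 0.3566444
(292, 262) [-27.9 172.6 -97.1] 0.36131924
(372, 250) [ 22.6 -21.5  13.2] 0.14330623
(270, 250) [-20.8 -20.3  12.6] 0.14460887
```

```bash
python3 -m inch '{"delta_pos": [[-0.5,0,0],[-1.5,0,0],[-2.5,0,0],[-3.5,0,0],[-3.5,0.6,0],[-3.5,1.2,0],[-3.5,1.7,0],[-3.5,1.8,0],[-3.5,1.8,0]], "roll": [0,0,0,0,0,0,0,0,0]}' 0 40
python3 - <<'E'
from m import *
w,o,p,d=look(16)
s,_=capture("side"); cv2.imwrite("pics/c16.png",cv2.resize(s[150:240,280:390],None,fx=6,fy=6,interpolation=2))
E
python3 dl.py 16
```

```text
time: 15.6
tool_pos: [0.4476, 0.124, 0.1443]
tool_rot: [-1.14, 1.316, -1.312]
force: [-0.8, -0.6, 0.1]
finger_gap: -0.0001
15.6 [0.44757649 0.12401986 0.1443291 ] [-0.77357704 -0.59047223  0.14307431] [ 0.01843598 -0.02489404 -0.00690442]
n 4670 tcp u,v -0.14728407804193408 0.039648143859424625
u -0.15037472900561388 -0.04008969526447042 v -0.0046431596986392645 0.005902679578089503 theta 0.45497376 mid -0.09123447 0.0012689384
```

View pics/c16.png

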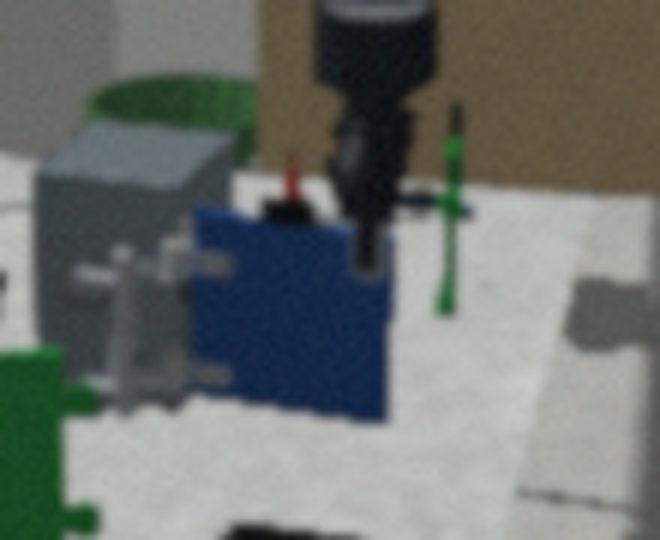

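View pics/w16.png

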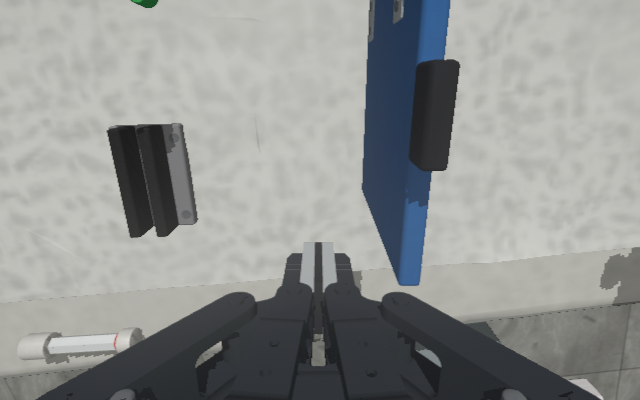

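Run:
```python
from h import *
sd=camera_info("side")
for z in (.12,.13,.14,.15,.16): print(z,(proj(sd,[.4476,.124,z])-[280,150])*6)
```

```text
0.12 [367.40962768 319.08102046]
0.13 [367.72104948 304.44286451]
0.14 [368.03402248 289.73179531]
0.15 [368.34855831 274.94726672]
0.16 [368.66466869 260.08872714]
```

```bash
python3 -m inch '{"delta_pos": [[0.4,0,0],[0.9,0,0],[1.4,0,0],[1.7,0,0],[2,0,0],[2.2,0,0],[2.4,0,0],[2.6,0,0],[2.8,0,0],[3.0,0,0],[3.2,0,0],[3.4,0,0]], "roll": [0,0,0,0,0,0,0,0,0,0,0,0]}' 0 40
python3 - <<'E'
from m import *
w,o,p,d=look(17)
E
python3 dl.py 17
```

```text
time: 16.7
tool_pos: [0.4431, 0.0902, 0.1449]
tool_rot: [-1.139, 1.316, -1.313]
force: [0.7, 0.6, -0.4]
finger_gap: -0.0001
16.7 [0.44311897 0.09024268 0.14488864] [ 0.74660022  0.5551956  -0.36799233] [ 0.00713014 -0.02924008 -0.03383065]
n 4346 tcp u,v -0.14693443800339973 0.005580225585228477
u -0.14992930602971857 -0.03995160816581719 v -0.017770950161196356 0.0013352352203612413 theta 5.3887177 mid -0.091992 -0.008131429
```

View pics/w17.png

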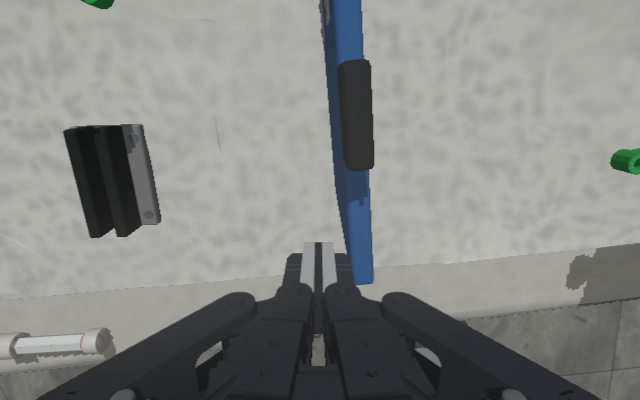

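```bash
python3 -m inch '{"delta_pos": [[0.25,0,0],[0.5,0,0],[0.8,0,0],[1.1,0,0],[1.4,0,0.05],[1.7,0,0.1],[2.0,0,0.17],[2.3,0,0.24],[2.6,0,0.32],[2.9,0,0.4],[3.2,0,0.5],[3.5,0,0.6]], "roll": [0,0,0,0,0,0,0,0,0,0,0,0]}' 0 40
python3 - <<'E'
from m import *
w,o,p,d=look(18)
E
python3 dl.py 18
```

```text
time: 17.75
tool_pos: [0.444, 0.0542, 0.1448]
tool_rot: [-1.139, 1.316, -1.313]
force: [0.8, 0.1, 0.0]
finger_gap: 0.0001
17.75 [0.44401954 0.05417929 0.14483728] [0.75210587 0.1460354  0.01141111] [ 0.03256928  0.00833234 -0.04273278]
n 4439 tcp u,v -0.1409579396923385 -0.029995544094313625
u -0.14243184814050705 -0.03407548623939456 v -0.0552391438787846 -0.008804521782641858 theta 19.859829 mid -0.08527481 -0.03179929
```

```bash
python3 -m inch '{"delta_pos": [[0.3,0,0.1],[0.6,0,0.2],[0.9,0,0.32],[1.2,0,0.45],[1.5,0,0.6],[1.8,0,0.77],[2.1,0,0.95],[2.4,0,1.13],[2.7,0,1.33],[2.95,0,1.53],[3.2,0,1.72],[3.45,0,1.9]], "roll": [0,0,0,0,0,0,0,0,0,0,0,0]}' 0 40
python3 - <<'E'
from m import *
w,o,p,d=look(19)
E
python3 dl.py 19
```

```text
time: 18.8
tool_pos: [0.4583, 0.0167, 0.1448]
tool_rot: [-1.139, 1.316, -1.313]
force: [-0.4, -0.5, -0.3]
finger_gap: 0.0003
18.8 [0.45825081 0.01669074 0.1448261 ] [-0.39855067 -0.47446747 -0.32381236] [ 0.05208982 -0.00626649 -0.06987512]
n 6059 tcp u,v -0.12158308995364184 -0.06510260455436273
u -0.12279948047633371 -0.014122419651293147 v -0.09335282244540168 -0.007067411508176981 theta 36.46279 mid -0.059901077 -0.04624512
```

```bash
python3 -m inch '{"delta_pos": [[0.22,0,0.18],[0.44,0,0.36],[0.66,0,0.55],[0.88,0,0.74],[1.1,0,0.93],[1.32,0,1.13],[1.54,0,1.34],[1.75,0,1.56],[1.95,0,1.78],[2.13,0,2.0],[2.3,0,2.2],[2.47,0,2.4]], "roll": [0,0,0,0,0,0,0,0,0,0,0,0]}' 0 40
python3 - <<'E'
from m import *
w,o,p,d=look(20)
E
python3 dl.py 20
```

```text
time: 19.85
tool_pos: [0.479, -0.0117, 0.1448]
tool_rot: [-1.139, 1.315, -1.313]
force: [-0.2, 0.4, 0.1]
finger_gap: -0.0001
19.85 [ 0.47898945 -0.01173555  0.14480255] [-0.22085301  0.44867031  0.07309967] [-0.00721403  0.06466259 -0.00767469]
n 6376 tcp u,v -0.09704373012287804 -0.0903204821924768
u -0.09579027704048051 -0.004581694646525044 v -0.12003465517688884 -0.00976684596907469 theta 51.02664 mid -0.04451009 -0.058732655
```

View pics/w20.png

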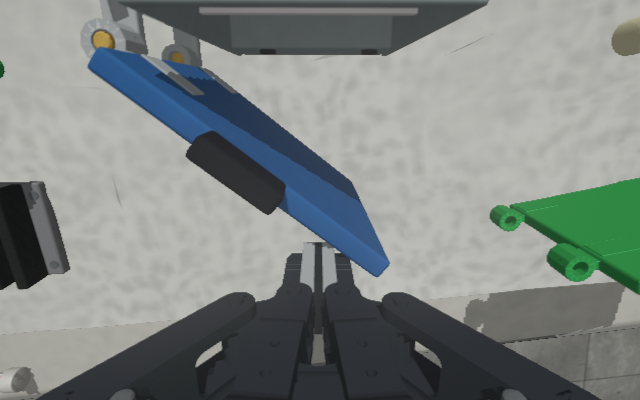

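```bash
python3 -m inch '{"delta_pos": [[0.17,0,0.2],[0.34,0,0.4],[0.5,0,0.62],[0.65,0,0.84],[0.8,0,1.06],[0.94,0,1.28],[1.07,0,1.5],[1.2,0,1.72],[1.32,0,1.94],[1.43,0,2.16],[1.53,0,2.38],[1.63,0,2.6]], "roll": [0,0,0,0,0,0,0,0,0,0,0,0]}' 0 40
python3 - <<'E'
from m import *
w,o,p,d=look(21)
E
python3 dl.py 21
```

```text
time: 20.9
tool_pos: [0.503, -0.032, 0.1448]
tool_rot: [-1.139, 1.315, -1.314]
force: [-0.6, 0.8, 0.2]
finger_gap: -0.0001
20.9 [ 0.50297731 -0.03198365  0.14480365] [-0.57132421  0.81517825  0.23879695] [-0.00233057  0.07310996  0.02857655]
n 6055 tcp u,v -0.07044076801236561 -0.10698381128250214
u -0.06647064395765702 -0.0009308567135988045 v -0.13832827851365184 -0.0123024452649842 theta 64.55296 mid -0.030544775 -0.070561826
```

```bash
python3 -m inch '{"delta_pos": [[0.1,0,0.2],[0.2,0,0.4],[0.29,0,0.6],[0.37,0,0.8],[0.45,0,1.0],[0.52,0,1.2],[0.59,0,1.4],[0.65,0,1.6],[0.71,0,1.8],[0.76,0,2.0],[0.81,0,2.2],[0.86,0,2.4]], "roll": [0,0,0,0,0,0,0,0,0,0,0,0]}' 0 40
python3 - <<'E'
from m import *
w,o,p,d=look(22)
E
python3 dl.py 22
```

```text
time: 21.95
tool_pos: [0.5261, -0.0442, 0.1448]
tool_rot: [-1.138, 1.315, -1.314]
force: [-0.4, 0.0, 0.9]
finger_gap: 0.0004
21.95 [ 0.52608556 -0.04423578  0.14479697] [-0.37901949  0.04170639  0.90000183] [-0.00493862  0.00260673 -0.0288899 ]
n 5858 tcp u,v -0.0458360556609424 -0.11585515623720624
u -0.03748137531135808 0.007450657324723627 v -0.14767601514260043 -0.013507253935923636 theta 76.34739 mid -0.015819216 -0.07777966
```

View pics/w22.png

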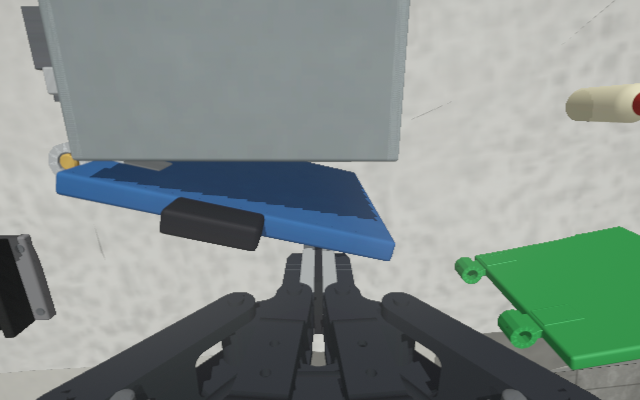

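```bash
python3 -m inch '{"delta_pos": [[0.03,0,0.17],[0.06,0,0.34],[0.09,0,0.51],[0.12,0,0.68],[0.14,0,0.85],[0.16,0,1.02],[0.18,0,1.19],[0.2,0,1.36],[0.22,0,1.5],[0.24,0,1.64],[0.26,0,1.78],[0.27,0,1.9]], "roll": [0,0,0,0,0,0,0,0,0,0,0,0]}' 0 40
python3 - <<'E'
from m import *
w,o,p,d=look(23)
E
python3 dl.py 23
```

```text
time: 23.0
tool_pos: [0.545, -0.0498, 0.1448]
tool_rot: [-1.138, 1.315, -1.314]
force: [0.1, -0.5, 0.6]
finger_gap: 0.0003
23.0 [ 0.54504071 -0.04979856  0.14483069] [ 0.10933739 -0.51103435  0.61898747] [ 0.0275479   0.07438218 -0.05279564]
n 5582 tcp u,v -0.02628609834302474 -0.11868963275392352
u -0.014072453260642106 0.007881053481915217 v -0.15084693238289504 -0.014236704663761746 theta 85.40578 mid -0.0036406314 -0.08149442
```

```bash
python3 -m inch '{"delta_pos": [[0,0,0.08],[0,0,0.16],[0,0,0.24],[0,0,0.32],[0,0,0.4],[0,0,0.48],[0,0,0.56],[0,0,0.63],[0,0,0.69],[0,0,0.74],[0,0,0.78],[0,0,0.8]], "roll": [0,0,0,0,0,0,0,0,0,0,0,0]}' 0 40
python3 - <<'E'
from m import *
w,o,p,d=look(24)
E
python3 dl.py 24
```

```text
time: 24.05
tool_pos: [0.5532, -0.051, 0.1448]
tool_rot: [-1.138, 1.314, -1.314]
force: [-0.5, -0.8, -0.1]
finger_gap: 0.0001
24.05 [ 0.55322372 -0.05099604  0.14483779] [-0.53652049 -0.81533429 -0.06081365] [-0.05103134  0.02703676 -0.04530253]
n 4487 tcp u,v -0.018016078335686393 -0.11872133113493133
u -0.004480110088155738 0.008933505776163458 v -0.15099499016511894 -0.013829627788778697 theta 89.22808 mid 0.0009229243 -0.08314482
```

View pics/w24.png

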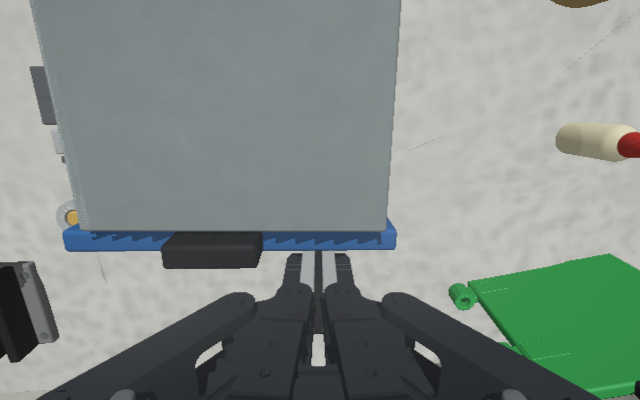

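Nearly shut; creep on until light contact force is felt.

```bash
python3 -m inch '{"delta_pos": [[0,0,0.04],[0,0,0.08],[0,0,0.12],[0,0,0.12]], "roll": [0,0,0,0]}' 0 40
python3 -m inch '{"delta_pos": [[0,0,0.03],[0,0,0.05],[0,0,0.05]], "roll": [0,0,0]}' 0 40
```

```text
time: 24.43
tool_pos: [0.5545, -0.0512, 0.1448]
tool_rot: [-1.138, 1.314, -1.314]
force: [0.9, 0.3, 0.6]
finger_gap: -0.0004
time: 24.68
tool_pos: [0.5548, -0.0512, 0.1448]
tool_rot: [-1.138, 1.315, -1.314]
force: [-2.7, -0.5, 1.7]
finger_gap: -0.0001
```

```bash
python3 -m inch '{"delta_pos": [[0,0,0.02],[0,0,0.03],[0,0,0.03]], "roll": [0,0,0]}' 0 40
python3 - <<'E'
from m import *
w,o,p,d=look(25)
E
python3 dl.py 25
```

```text
time: 24.93
tool_pos: [0.5548, -0.0512, 0.1448]
tool_rot: [-1.139, 1.315, -1.314]
force: [-4.4, -0.1, 1.6]
finger_gap: 0.0004
24.9333 [ 0.55481254 -0.05124236  0.14479987] [-4.36777532 -0.06126739  1.6338121 ] [0.03342861 0.59644934 0.00718612]
n 3836 tcp u,v -0.016408410749402462 -0.11874116459609418
u -0.0031892103762127997 0.010016206122617447 v -0.15105815918269708 -0.014157701490793234 theta 89.63559 mid 0.0015272519 -0.07987427
```

Firm against the bumpers at about 4 N. Now back off and check that the door stays shut.

```bash
python3 -m inch '{"delta_pos": [[0,0,-0.1],[0,0,-0.3],[0,0,-0.8],[0,0,-2],[0,0,-4],[0,0,-6],[0,-2,-6],[0,-5,-6],[0,-8,-6],[0,-10,-6],[0,-10,-6],[0,-10,-6]], "roll": [0,0,0,0,0,0,0,0,0,0,0,0]}' 0 40
python3 - <<'E'
from m import *
w,o,p,d=look(26)
s,_=capture("side"); cv2.imwrite("pics/s26.png",s); c,_=capture("scene"); cv2.imwrite("pics/sc26.png",c)
E
python3 dl.py 26
```

```text
time: 25.98
tool_pos: [0.4959, -0.0427, 0.2457]
tool_rot: [-1.137, 1.313, -1.315]
force: [-0.3, 0.7, 0.0]
finger_gap: -0.0001
25.9833 [ 0.49585983 -0.04268227  0.24572865] [-0.31167109  0.72721628  0.00073277] [ 0.01851575  0.00919202 -0.00957743]
n 2216 tcp u,v -0.0759785665453137 -0.11857901190825625
u -0.003919403485272742 0.005699039529004876 v -0.15070739954708576 -0.014706363377579376 theta 89.70888 mid 0.0006256859 -0.08392339
```

View pics/w26.png

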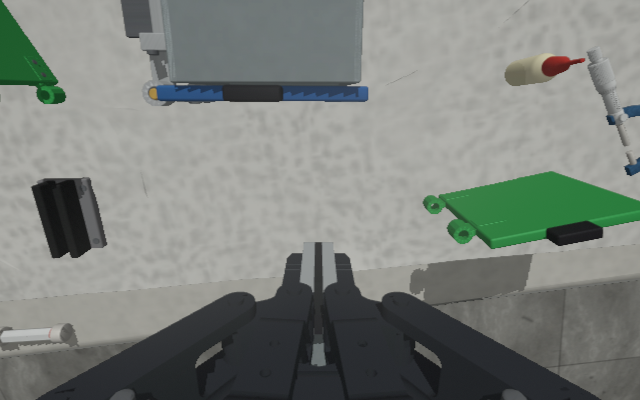

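View pics/s26.png

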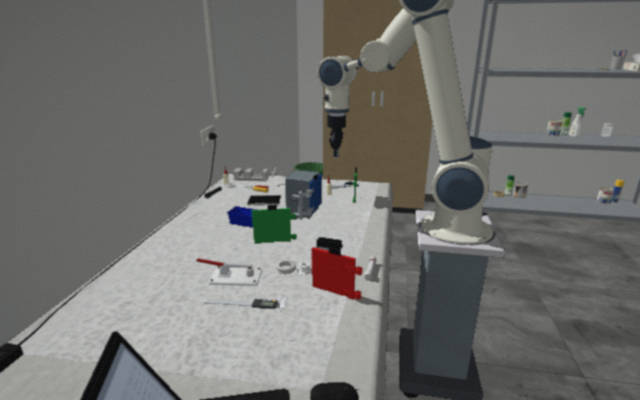

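```bash
python3 -c "
from bench import *
o=get_obs();print(o['time'],o['force'],abs(o['qd']).max());print(job_done())"
```

```text
26.1333 [-0.459874   -0.23026926  0.32859282] 0.006139097512789212
the job is handed in; nothing more can be done
None
```

The blue door is back on its hinge pins and shut against the cabinet. I handed the job in at 26.1 s, with the gripper clear of everything.

- **Hanging the door:** I lifted the door out by its tab and found the upper pin by looking straight down the knuckle bore with the wrist camera. I then lowered both knuckles home at about 90° open. Contact came at tool height 0.175 m (0.176 expected) and peaked at about 10 N. After I let go, the door hung open on its own at the same angle.
- **Shutting it:** I pushed the free edge slowly round with closed fingers. The contact force was within noise until it met the bumpers, where I stopped at about 4 N.
- **Last checks:** After backing off, the door measured 89.7° from fully open and stayed there. In the last side picture the ring gauge, bush, stand and spare doors stand where they were; I did not measure them.

**Disagreements:**
- The shut fingertips appeared about 7–15 mm above the tool point instead of the stated 19 mm below it. My first pushing height therefore passed over the door without touching it, and I had to lower the gripper and push again.
- The gripper read a gap of about 4.5 mm on the 10 mm tab.

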